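# Click the sliding stop into the notch beside the tin

### The job

In the tray, push the sliding stop along its rail towards the tin, with a fingertip against the side of its black carriage, until its spring pin drops into the notch on the tin's side, and leave it seated there, not past the notch. Push gently and do not grip the stop; do not pick up or shift the tin or the jar, and leave the mill and the lime alone.

Things in the scene. Friction and masses are not known exactly. Their poses are not given: they have to be found in the camera images.
- tray: Light wooden tray fixed to the worktop, 165 mm (x) by 340 mm (y), walls up to 50 mm high; origin at the centre of its underside, x from the rail side (near the robot) to the back, y along the rail to the left. An aluminium rail, 16 mm wide, top 24 mm above the worktop, runs along y at x = -68 mm. The tin stands in one end of the tray, the jar in the other; which is where varies
- notch_left (a point): Middle of the V notch cut across the rail at tray y = +85 mm, 12 mm wide and 6 mm deep; the point is at the height of the rail's top, 24 mm above the worktop
- notch_right (a point): Middle of the V notch cut across the rail at tray y = -85 mm, 12 mm wide and 6 mm deep; the point is at the height of the rail's top, 24 mm above the worktop
- stop_carriage (a point): Centre of the stop's black carriage block astride the rail: 34 mm (x) by 36 mm (along the rail), from 30 to 62 mm above the worktop, turned with the tray. Push on its side faces, 18 mm either way along the rail. A divider plate 5 mm thick goes back from it across the tray, to 72 mm above the worktop; a steel pin stands out of its top, to 74 mm. It cannot leave the rail
- stop (a joint): Stop's position along the rail in m: 0 mid-tray, positive towards tray +y, ends at +-0.108; +0.085 is in notch_left, -0.085 in notch_right. Starts within 0.03 of 0 and stays where it is left. Pushing takes about 2 to 4 N; within about 5 mm of a notch's middle the pin draws it in (the push force dips); to push it on out of the notch takes about 8 to 11 N
- stop_pin (a joint): Height of the spring pin in the carriage in m: 0 while its round foot rides on the rail's top, about -0.0045 when it has dropped into a notch
- tin: Food tin, a plain cylinder 57 mm across and 72 mm high, standing loose in one end of the tray about 130 mm from the tray's middle; origin at the centre of its underside. With the stop in the notch on its side, about 13 mm are left between the divider and the tin.
- jar: Clear glass jar with a screw lid, taller and wider than the tin, 65 mm across and 87 mm high, standing loose in the other end of the tray; origin at the centre of its underside
- mill: Small mill with a grey cap, 44 mm across and 90 mm high, standing loose on the worktop left of the tray; origin at the centre of its underside
- lime: Lime, about 54 x 48 x 48 mm, lying loose on the worktop right of the tray; origin at its underside
Things that resemble listed ones, but are neither listed nor needed, are in the scene too. Leave any blue or red look-alike of the jar alone.

How it is judged (in metres and radians):
At the end, for the whole second after the job is handed in: The stop is at rest within 3 mm of the middle of the notch on the tin's side, its pin dropped at least 3 mm; tin and jar stand upright in the tray (((y of tin in the frame of tray above 0.05 m and value of joint stop between 0.082 and 0.088 m) or (y of tin in the frame of tray below -0.05 m and value of joint stop between -0.088 and -0.082 m)) and value of joint stop_pin below -0.003 m and velocity of joint stop between -0.005 and 0.005 m/s and angle between each of tin, jar's own z axis and vertical below 0.1 rad); the robot touches nothing.
It fails at once if the stop is gripped, or pushed with more than 30 N (contact force between the fingers and stop above 30 N).
It fails at once if the tin or the jar is shifted by more than 8 mm, or lifted (distance of any of tin, jar from where it was at the start of the episode above 0.008 m).
It fails at once if the mill or the lime is shifted by more than 15 mm (distance of any of mill, lime from where it was at the start of the episode above 0.015 m).
It also fails if it takes over 45 s, if anything falls off the work surface, if the arm or the gripper's body presses on something with over 40 N, if the wrist force passes 120 N, or if a joint passes its speed limit or range.

### The arm

A 6-joint arm with a two-finger parallel gripper is mounted at the origin on a cart in front of the work surface, level with it; the furniture and walls round the work are solid. World frame = base frame: x ahead of the robot, y to its left, z up, the work surface at z = 0. Lengths are in m, angles in degrees, forces in N, time in s.
With the tool pointing down it reaches from about 0.4 to 0.825 m from the base axis. Payload 7 kg.
Tool frame: the origin (TCP) lies midway between the tips of the shut fingers; the grasp point (between the pads) lies r.pinch_z behind it (r.pinch_z is the distance from the TCP to the grasp point, in m); z points along the fingers, y is the line along which they close (so a half turn about z gives the same grasp; the last joint's range is limited). The gripper opens to 88 mm and grips with 3 to 60 N. Pads are 19 mm wide; open, the fingers measure 130 mm over their backs; the gripper's body (78 mm by 193 mm) begins 47 mm behind the grasp point.
Start: joints at [-57.691, 20.546, 0.682, 0, -70.136, -16.507], TCP at [0.184, -0.649, 0.227] pointing down, gripper open.
Joint ranges: [-176.03, 176.03], [-82.01, 121.73], [-58.28, 71.71], [-173.87, 95.51], [-174.79, -0.11], [-173.66, 173.66]. Speed limits (degrees/s): [136.94, 136.94, 172.46, 180, 180, 180].

### API

Orientations are given as [roll, pitch, yaw] about the fixed x, y, z axes, in that order (R = Rz(yaw) Ry(pitch) Rx(roll)).
In Python, from plant import r, optics, job gives the robot as it stands.
- The arm moves only by the shell command python3 -m crank 'ROWS' [FORCE]. ROWS is JSON, a list of rows, each an object with "xyz": the shift along the tool's x, y, z in units of 30 mm (1.0 is 30 mm), a list of three; "delta_rot": the turn, a rotation vector about the tool's x, y, z in degrees, a list of three; "claw": the closure, from 0 (fully open) to 1 (shut). A call has 1 to 20 rows; each row is the pose to reach, as a shift and turn from the pose commanded when the call began, along the tool's axes at that moment; what a row does not reach only later rows make up. A row lasts 1/8 s, in which the tool goes at most 62.5 mm and 10.7 degrees, less where a joint would pass 70% of its speed; a pose out of reach is approached as far as the arm can. A call with a gripper value outside its range is refused whole. The fingers move at their own pace and stop on an object; FORCE is the grip in N (left out, the last holds). Time passes only in rows, so rows that repeat a pose let the fingers close. It gives the time, the measured TCP pose, the force, the opening and the grip force at its end, in the units of the state.
- r.get_state(): the state, without advancing time (a new reading comes with each control period).
- optics.capture(name): name is "scene" or "top" or "wrist"; returns a dict with "img" (480x640x3 uint8, blue, green, red), "fovy" (degrees; the focal length in pixels is half the picture's height over the tangent of half this angle, whatever the lens; pixels are square), "cx", "cy" (the principal point, pixels), "eye" and "rotation" of the camera in the world; the wrist camera has in their place "hand_eye" (4x4, takes a point from camera to tool coordinates, whose origin is the TCP and whose axes are the flange's). Camera axes: x right, y up, looking along -z (the intrinsics and any distortion apply to the point x, -y, -z); pixel columns grow to the right and rows downward; lengths in m; the calibration is good to about 2 mm. A picture is of the moment at which its call begins: read the wrist's pose just before it. There is no depth.
- job.close_job(): hands the job in; it is judged then, once.
The state is a dict: "time_s": time; "joints": joint angles; "qd": joint speeds; "joint_torque": joint torques, N m; "tcp_pos": TCP position; "eef_rot": TCP orientation; "contact_force": force on the tool from outside, world axes, zero at the start; "moment": the same for the moment, N m; "gripper_width": finger opening in m; "gripper_force": force on a finger pad.
Only numpy, scipy, OpenCV 4.12 (cv2) and the standard library are available. Lean on these libraries where they do the work, as an engineer would, in place of code of your own. Each camera call takes 0.05 s, during which the arm holds its last target. There are 200 camera calls.

## Working session

There is one attempt and no reset: what is moved stays moved. The work goes in short steps, Python scripts to look and compute and a shell command to move; the robot and the scene stay as the last step left them, time stands still between calls to the robot, and variables do not carry over. Pictures are saved under pics/ and viewed, at most 10 in all, crops included, and the job is handed in when it is done.

```bash
mkdir -p pics; ls; python3 - <<'E'
from plant import r,optics,job
import cv2
for n in("top","scene"):
    c=optics.capture(n); cv2.imwrite(f"pics/{n}1.png",c["img"]); print(n,{k:v for k,v in c.items() if k!="img"})
print(r.get_state(), r.pinch_z)
E
```

```text
pics
top {'fovy': 53.71312443994431, 'cx': 328.4226390232402, 'cy': 242.9652624621222, 'eye': array([0.31865409, 0.0194052 , 1.10198754]), 'rotation': array([ 10.73600699,   0.491388  , -89.3719596 ])}
scene {'fovy': 56.89616618871572, 'cx': 318.5906910038327, 'cy': 240.52711395426604, 'eye': array([0.57128249, 0.60362733, 0.87442303]), 'rotation': array([ 35.36059416,  -0.21940993, 178.15226082])}
{'time_s': 0.1, 'joints': array([-5.76918340e+01,  2.05868081e+01,  6.39496254e-01, -1.66435458e-02,
       -7.01366101e+01, -1.65060553e+01]), 'qd': array([0.01587822, 0.00376852, 0.08157236, 0.0288635 , 0.0453297 ,
       0.02222647]), 'joint_torque': array([-7.81275994e-04, -5.84162307e+01,  2.93752456e+01,  7.01536015e+00,
        1.02368620e-02, -6.75610181e-05]), 'tcp_pos': array([ 0.18365241, -0.64908277,  0.22572932]), 'eef_rot': array([ 1.79915091e+02, -8.84353946e-03, -1.64203549e+02]), 'contact_force': array([ 0.00416891,  0.32251054, -0.29186932]), 'moment': array([0.01150948, 0.00659488, 0.00254163]), 'gripper_force': 0.0, 'gripper_width': 0.08770834060212063} 0.0188
```

View pics/top1.png

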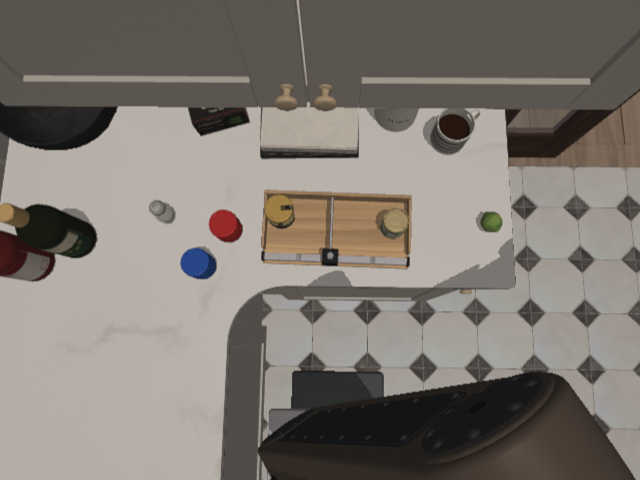

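View pics/scene1.png

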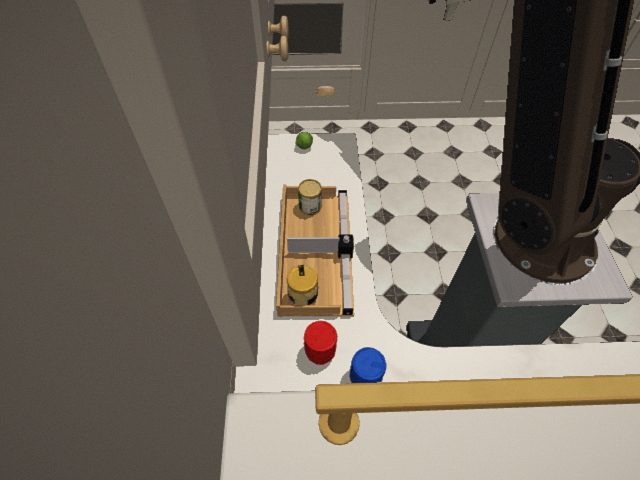

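The pictures show the tray with a yellow-lidded vessel at top (279,210) on the left and a smaller one at (395,222) on the right, and the carriage at (330,257). I'll zoom in to tell tin from jar and to measure.

```bash
cat > h.py <<'E'
import numpy as np, cv2
from scipy.spatial.transform import Rotation as R
from plant import r,optics,job
def ray(c,u,v,Rm=None,eye=None):
    f=240/np.tan(np.radians(c["fovy"])/2)
    d=np.array([(u-c["cx"])/f,-(v-c["cy"])/f,-1])
    Rm=R.from_euler('xyz',c["rotation"],degrees=True).as_matrix() if Rm is None else Rm
    return (c["eye"] if eye is None else eye), Rm@d
def atz(c,u,v,z):
    e,d=ray(c,u,v); return e+d*(z-e[2])/d[2]
def tri(a,b):
    (e1,d1),(e2,d2)=a,b
    s=np.linalg.lstsq(np.c_[d1,-d2],e2-e1,rcond=None)[0]
    p,q=e1+s[0]*d1,e2+s[1]*d2
    return (p+q)/2,np.linalg.norm(p-q)
E
python3 - <<'E'
from h import *
a=cv2.imread("pics/top1.png")[180:280,250:425]; b=cv2.imread("pics/scene1.png")[170:325,265:365]
A=cv2.resize(a,None,fx=4,fy=4,interpolation=2); B=cv2.resize(b,None,fx=3.6,fy=3.6,interpolation=2)
cv2.imwrite("pics/cropT.png",A); cv2.imwrite("pics/cropS.png",B)
E
```

```text
(no output)
```

View pics/cropT.png

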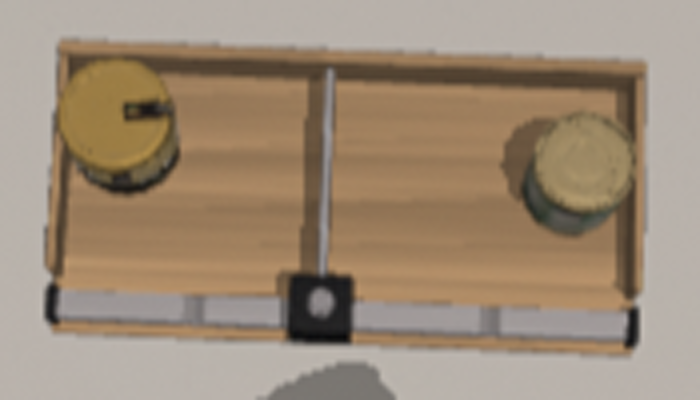

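View pics/cropS.png

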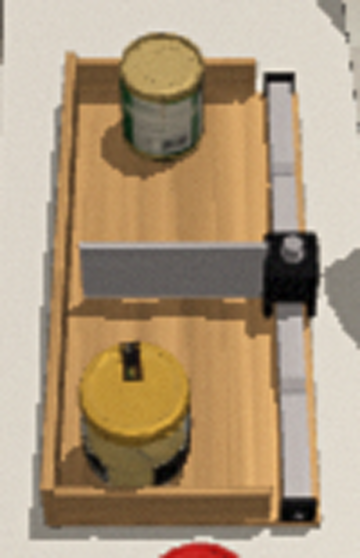

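The yellow screw-lid vessel (jar) is left, 29 px across in the top view. The tin is right at crop (585,165), 24 px, so the push goes towards −y. In cropT the notches are at (194,308) and (489,320) and the carriage top spans (287–352, 276–341). In cropS the notches are at (293,385) and (285,172).

```bash
python3 - <<'E'
from h import *
T=optics.capture("top");S=optics.capture("scene")
t=lambda u,v:((u+.5)/4-.5+250,(v+.5)/4-.5+180)
s=lambda u,v:((u+.5)/3.6-.5+265,(v+.5)/3.6-.5+170)
pts={"nl":((194,308),(293,385)),"nr":((489,320),(285,172)),"pintop":((320,297),(293,240)),"tintop":((586,160),(162,63)),"jartop":((114,113),(136,390)),
"carFR":((349,341),(318,236)),"carFL":((287,341),(318,280))}
P={}
for k,(a,b) in pts.items():
    P[k],e=tri(ray(T,*t(*a)),ray(S,*s(*b))); print(k,P[k].round(4),round(e,4))
for z,names in((.024,("nl","nr")),):
    for n in names: print(n,"top@24",atz(T,*t(*pts[n][0]),.024).round(4),"scene",atz(S,*s(*pts[n][1]),.024).round(4))
print("carriage corners top@62");[print(atz(T,*t(*q),.062).round(4)) for q in((290,276),(352,276),(349,341),(287,341))]
d=P["nl"]-P["nr"]; print("len",np.linalg.norm(d),"tray yaw",np.degrees(np.arctan2(-d[0],d[1])))
E
```

```text
nl [0.4905 0.1003 0.0233] 0.0003
nr [ 0.4849 -0.0694  0.021 ] 0.001
pintop [0.4887 0.0275 0.0758] 0.0003
tintop [ 0.5666 -0.1191  0.0785] 0.0002
jartop [0.5869 0.1418 0.0929] 0.0011
carFR [0.4689 0.0107 0.0551] 0.003
carFL [0.4701 0.0447 0.0545] 0.006
nl top@24 [0.4903 0.1003 0.024 ] scene [0.4907 0.1007 0.024 ]
nr top@24 [ 0.4849 -0.0694  0.024 ] scene [ 0.4847 -0.0669  0.024 ]
carriage corners top@62
[0.5028 0.0444 0.062 ]
[0.5031 0.0098 0.062 ]
[0.4665 0.0112 0.062 ]
[0.4662 0.0456 0.062 ]
len 0.16990366750666633 tray yaw -1.8984089804117248
```

```bash
cat >> h.py <<'E'
def rel(targets):
    s=r.get_state(); Rm=R.from_euler('xyz',s["eef_rot"],degrees=True).as_matrix()
    for p in targets: print((Rm.T@(np.array(p)-s["tcp_pos"])/.03).round(2))
def st():
    s=r.get_state(); print(s["time_s"],s["tcp_pos"].round(4),s["eef_rot"].round(2),s["contact_force"].round(2),s["gripper_width"].round(4))
E
python3 -c "
from h import *
rel([(.49,-.25,.22),(.4893,.1,.20)])"
```

```text
[-13.45  10.02   0.21]
[-16.6   21.26   0.89]
```

```bash
python3 -m crank '[{"xyz":[-3.4,2.5,0],"delta_rot":[0,0,2],"claw":1},{"xyz":[-5.1,3.8,0],"delta_rot":[0,0,3],"claw":1},{"xyz":[-6.7,5,0.1],"delta_rot":[0,0,4],"claw":1},{"xyz":[-8.4,6.3,0.1],"delta_rot":[0,0,5],"claw":1},{"xyz":[-10,7.5,0.1],"delta_rot":[0,0,7],"claw":1},{"xyz":[-11.7,8.8,0.2],"delta_rot":[0,0,9],"claw":1},{"xyz":[-13.4,10,0.2],"delta_rot":[0,0,11],"claw":1},{"xyz":[-13.9,11.5,0.3],"delta_rot":[0,0,12],"claw":1},{"xyz":[-14.3,13,0.4],"delta_rot":[0,0,13],"claw":1},{"xyz":[-14.7,14.5,0.5],"delta_rot":[0,0,14],"claw":1},{"xyz":[-15.1,16,0.6],"delta_rot":[0,0,15],"claw":1},{"xyz":[-15.5,17.5,0.7],"delta_rot":[0,0,16],"claw":1},{"xyz":[-16,19,0.8],"delta_rot":[0,0,17],"claw":1},{"xyz":[-16.3,20.3,0.9],"delta_rot":[0,0,17.7],"claw":1},{"xyz":[-16.6,21.26,0.9],"delta_rot":[0,0,17.7],"claw":1},{"xyz":[-16.6,21.26,0.9],"delta_rot":[0,0,17.7],"claw":1},{"xyz":[-16.6,21.26,0.9],"delta_rot":[0,0,17.7],"claw":1}]' 20
python3 -c "
from h import *
rel([(.4893,.1,.10),(.4893,.1,.046)]);st()
c=optics.capture('wrist');cv2.imwrite('pics/w1.png',c['img']);print(c['hand_eye'].round(3))"
```

```text
time_s: 2.33
tcp_pos: [0.4891, 0.0996, 0.1995]
eef_rot: [-180.0, -0.0, 178.1]
contact_force: [0.3, -0.5, -0.7]
gripper_width: 0.0008
gripper_force: 0.0
[-0.01  0.01  3.32]
[-0.01  0.01  5.12]Traceback (most recent call last):
  File "<string>", line 3, in <module>
    rel([(.4893,.1,.10),(.4893,.1,.046)]);st()
                                          ~~^^
  File "h.py", line 20, in st
    s=r.get_state(); print(s["time_s"],s["tcp_pos"].round(4),s["eef_rot"].round(2),s["contact_force"].round(2),s["gripper_width"].round(4))
                                                                                                               ^^^^^^^^^^^^^^^^^^^^^^^^
AttributeError: 'float' object has no attribute 'round'
```

```bash
sed -i 's/s\["gripper_width"\].round(4)/s["gripper_width"]/' h.py
python3 -c "
from h import *
st()
c=optics.capture('wrist');cv2.imwrite('pics/w1.png',c['img']);print(c['hand_eye'].round(3))"
```

```text
2.325 [0.4891 0.0996 0.1995] [-1.7999e+02 -2.0000e-02  1.7813e+02] [ 0.26 -0.51 -0.74] 0.0008037670704251091
[[-0.     0.958  0.287  0.079]
 [ 1.     0.     0.001 -0.   ]
 [ 0.001  0.287 -0.958 -0.159]
 [ 0.     0.     0.     1.   ]]
```

View pics/w1.png

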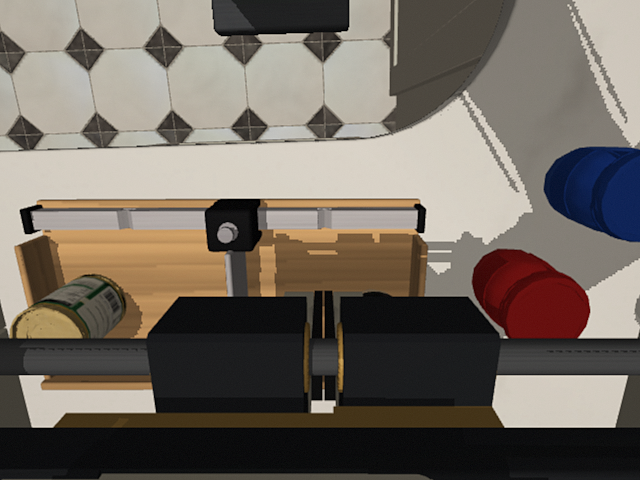

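The wrist view shows the notches at (125,218) and (325,218), with the carriage at (233,225). Tin left, jar hidden behind the fingers, all consistent with the top view. I'll descend beside the carriage.

```bash
python3 -m crank '[{"xyz":[0,0,1.5],"delta_rot":[0,0,0],"claw":1},{"xyz":[0,0,3],"delta_rot":[0,0,0],"claw":1},{"xyz":[0,0,4],"delta_rot":[0,0,0],"claw":1},{"xyz":[0,0,4.7],"delta_rot":[0,0,0],"claw":1},{"xyz":[0,0,5.1],"delta_rot":[0,0,0],"claw":1},{"xyz":[0,0,5.1],"delta_rot":[0,0,0],"claw":1},{"xyz":[0,-0.3,5.1],"delta_rot":[0,0,0],"claw":1},{"xyz":[0,-0.6,5.1],"delta_rot":[0,0,0],"claw":1},{"xyz":[0,-0.6,5.1],"delta_rot":[0,0,0],"claw":1}]'
python3 -c "
from h import *
st();rel([(.4856,-.0694,.046)])
for n in('wrist','top'):
  c=optics.capture(n);cv2.imwrite(f'pics/{n}2.png',c['img'])"
```

```text
time_s: 3.5
tcp_pos: [0.4888, 0.0812, 0.0471]
eef_rot: [180.0, 0.0, 178.0]
contact_force: [-0.5, 0.2, 0.2]
gripper_width: 0.0003
gripper_force: 0.0
3.5 [0.4888 0.0812 0.0471] [1.7997e+02 4.0000e-02 1.7805e+02] [-0.52  0.16  0.23] 0.0002743261881236164
[-0.06 -5.02  0.04]
```

View pics/wrist2.png

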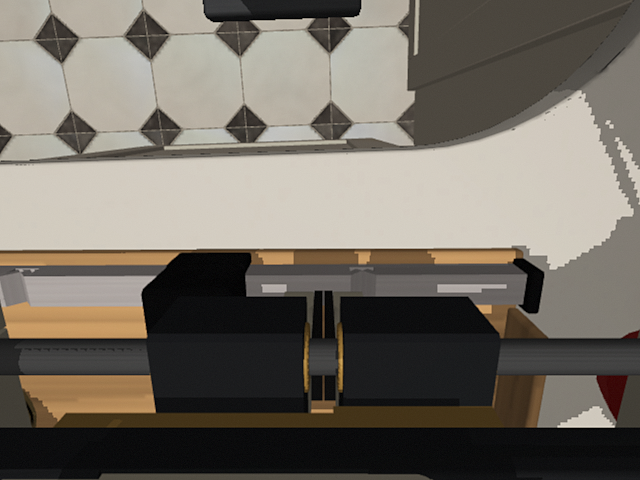

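The carriage's left face is near px 250 and the shut tips are at px 315–332, so the fingertips are thin and clear of it. I'll push on in small steps.

```bash
for i in 1; do python3 -m crank '[{"xyz":[-0.01,-0.15,0],"delta_rot":[0,0,0],"claw":1},{"xyz":[-0.01,-0.3,0],"delta_rot":[0,0,0],"claw":1},{"xyz":[-0.02,-0.45,0],"delta_rot":[0,0,0],"claw":1},{"xyz":[-0.02,-0.6,0],"delta_rot":[0,0,0],"claw":1}]'; done; python3 -m crank '[{"xyz":[0,-0.1,0],"delta_rot":[0,0,0],"claw":1},{"xyz":[0,-0.2,0],"delta_rot":[0,0,0],"claw":1}]'; python3 -m crank '[{"xyz":[0,-0.1,0],"delta_rot":[0,0,0],"claw":1},{"xyz":[0,-0.2,0],"delta_rot":[0,0,0],"claw":1}]'
```

```text
time_s: 4.1
tcp_pos: [0.4887, 0.0635, 0.0465]
eef_rot: [-180.0, -0.0, 178.1]
contact_force: [-0.3, -0.7, 0.2]
gripper_width: -0.0
gripper_force: 0.0
time_s: 4.35
tcp_pos: [0.4885, 0.058, 0.0465]
eef_rot: [180.0, 0.0, 178.1]
contact_force: [-1.5, 3.0, -0.5]
gripper_width: 0.0005
gripper_force: 1.7
time_s: 4.6
tcp_pos: [0.4883, 0.0519, 0.0465]
eef_rot: [180.0, 0.0, 178.1]
contact_force: [-0.1, 3.4, -1.1]
gripper_width: 0.0
gripper_force: 1.8
```

```bash
python3 -m crank '[{"xyz":[0,-0.12,0],"delta_rot":[0,0,0],"claw":1},{"xyz":[0,-0.24,0],"delta_rot":[0,0,0],"claw":1},{"xyz":[0,-0.36,0],"delta_rot":[0,0,0],"claw":1},{"xyz":[0,-0.48,0],"delta_rot":[0,0,0],"claw":1},{"xyz":[0,-0.6,0],"delta_rot":[0,0,0],"claw":1},{"xyz":[0,-0.72,0],"delta_rot":[0,0,0],"claw":1},{"xyz":[0,-0.84,0],"delta_rot":[0,0,0],"claw":1},{"xyz":[0,-0.96,0],"delta_rot":[0,0,0],"claw":1},{"xyz":[0,-1.08,0],"delta_rot":[0,0,0],"claw":1},{"xyz":[0,-1.2,0],"delta_rot":[0,0,0],"claw":1},{"xyz":[0,-1.32,0],"delta_rot":[0,0,0],"claw":1},{"xyz":[0,-1.44,0],"delta_rot":[0,0,0],"claw":1},{"xyz":[0,-1.56,0],"delta_rot":[0,0,0],"claw":1},{"xyz":[0,-1.68,0],"delta_rot":[0,0,0],"claw":1},{"xyz":[0,-1.8,0],"delta_rot":[0,0,0],"claw":1},{"xyz":[0,-1.9,0],"delta_rot":[0,0,0],"claw":1},{"xyz":[0,-2,0],"delta_rot":[0,0,0],"claw":1},{"xyz":[0,-2,0],"delta_rot":[0,0,0],"claw":1}]'
python3 - <<'E'
from h import *
st()
A=[]
for n in("top","scene"):
    c=optics.capture(n); cv2.imwrite(f"pics/{n}3.png",c["img"]); A.append(c["img"])
a=cv2.resize(A[0][180:280,250:425],None,fx=4,fy=4,interpolation=2); b=cv2.resize(A[1][170:260,265:365],None,fx=4,fy=4,interpolation=2)
b=cv2.copyMakeBorder(b,0,40,0,0,0); a=a[:,:]
cv2.imwrite("pics/both3.png",np.hstack([a[:, 300:],b]))
E
```

```text
time_s: 6.85
tcp_pos: [0.4861, -0.0086, 0.0467]
eef_rot: [-180.0, -0.0, 178.1]
contact_force: [0.3, -0.7, 0.4]
gripper_width: 0.0002
gripper_force: 0.2
6.85 [ 0.4861 -0.0086  0.0467] [-1.7997e+02 -2.0000e-02  1.7809e+02] [ 0.31 -0.73  0.35] 0.00022451145644533492
```

View pics/both3.png

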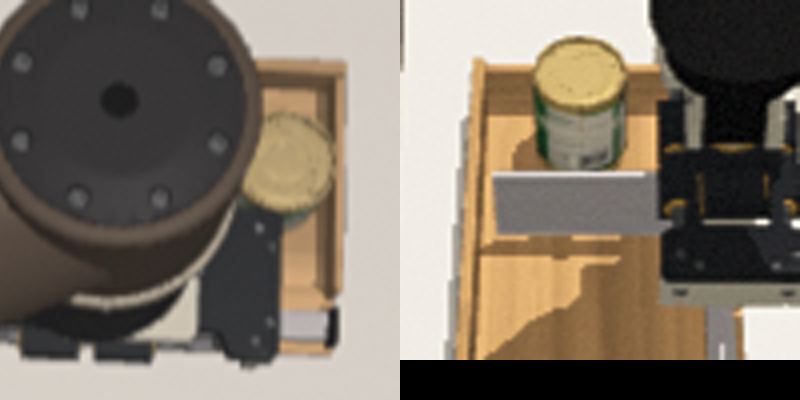

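The divider's top edge now runs from (92,173) to (245,173) in the scene part; before, it was at (82,244) in cropS. I'll convert both at z = 72 mm.

```bash
python3 - <<'E'
from h import *
S=optics.capture("scene")
a=atz(S,(82.5)/3.6-.5+265,(244.5)/3.6-.5+170,.072); b=atz(S,(92.5)/4-.5+265,(173.5)/4-.5+170,.072)
print(a,b,b-a)
# automatic: vertical edge profile comparision of plate top edge (bright line) over columns 292..325
for n in("scene1","scene3"):
    g=cv2.imread(f"pics/{n}.png").astype(float).mean(2)[:,292:322]; 
    col=g.mean(1); d=np.diff(col)
    rows=np.argsort(-np.abs(d[195:255]))[:6]+195; print(n,sorted((int(x),round(d[x],1)) for x in rows))
E
```

```text
[0.61911356 0.02403518 0.072     ] [ 0.61922379 -0.04626456  0.072     ] [ 0.00011023 -0.07029974  0.        ]
scene1 [(195, np.float64(-20.9)), (198, np.float64(24.9)), (218, np.float64(13.2)), (236, np.float64(16.2)), (238, np.float64(-70.7)), (253, np.float64(-18.1))]
scene3 [(198, np.float64(28.6)), (212, np.float64(100.6)), (213, np.float64(-81.4)), (214, np.float64(-29.3)), (229, np.float64(-34.6)), (233, np.float64(49.9))]
```

About 25–27 mm is left; draw-in should begin near TCP y ≈ −0.032. I'll advance 18 mm, then take 1 mm steps watching the force.

```bash
python3 -m crank '[{"xyz":[0,-0.1,0],"delta_rot":[0,0,0],"claw":1},{"xyz":[0,-0.2,0],"delta_rot":[0,0,0],"claw":1},{"xyz":[0,-0.3,0],"delta_rot":[0,0,0],"claw":1},{"xyz":[0,-0.4,0],"delta_rot":[0,0,0],"claw":1},{"xyz":[0,-0.5,0],"delta_rot":[0,0,0],"claw":1},{"xyz":[0,-0.56,0],"delta_rot":[0,0,0],"claw":1},{"xyz":[0,-0.6,0],"delta_rot":[0,0,0],"claw":1}]' | egrep 'tcp|contact|gripper_f'
python3 -m crank '[{"xyz":[0,-0.02,0],"delta_rot":[0,0,0],"claw":1},{"xyz":[0,-0.04,0],"delta_rot":[0,0,0],"claw":1}]'| egrep 'tcp|contact|gripper_f'
python3 -m crank '[{"xyz":[0,-0.02,0],"delta_rot":[0,0,0],"claw":1},{"xyz":[0,-0.04,0],"delta_rot":[0,0,0],"claw":1}]'| egrep 'tcp|contact|gripper_f'
python3 -m crank '[{"xyz":[0,-0.02,0],"delta_rot":[0,0,0],"claw":1},{"xyz":[0,-0.04,0],"delta_rot":[0,0,0],"claw":1}]'| egrep 'tcp|contact|gripper_f'
```

```text
tcp_pos: [0.4855, -0.0263, 0.0465]
contact_force: [-2.2, 3.0, 0.4]
gripper_force: 1.4
tcp_pos: [0.4857, -0.0274, 0.0465]
contact_force: [-2.3, 2.2, 0.3]
gripper_force: 1.3
tcp_pos: [0.4856, -0.0286, 0.0465]
contact_force: [-1.1, 2.0, -0.6]
gripper_force: 0.9
tcp_pos: [0.4859, -0.0298, 0.0467]
contact_force: [0.3, 0.5, -0.6]
gripper_force: 0.3
```

```bash
cat > e.py <<'E'
from h import *
def edge(g):  # sub-pixel row of plate's bright top edge, columns 292..322
    p=g[195:235,292:318].astype(float).mean(2).mean(1); i=int(np.argmax(p[8:] if 0 else p)); return p,i
E
python3 - <<'E'
from h import *
c=optics.capture("scene"); cv2.imwrite("pics/scene4.png",c["img"])
a=cv2.imread("pics/scene3.png")[170:260,265:365]; b=c["img"][170:260,265:365]
cv2.imwrite("pics/cmp4.png",np.hstack([cv2.resize(x,None,fx=4,fy=4,interpolation=2) for x in(a,b)]))
E
rm e.py
```

```text
(no output)
```

View pics/cmp4.png

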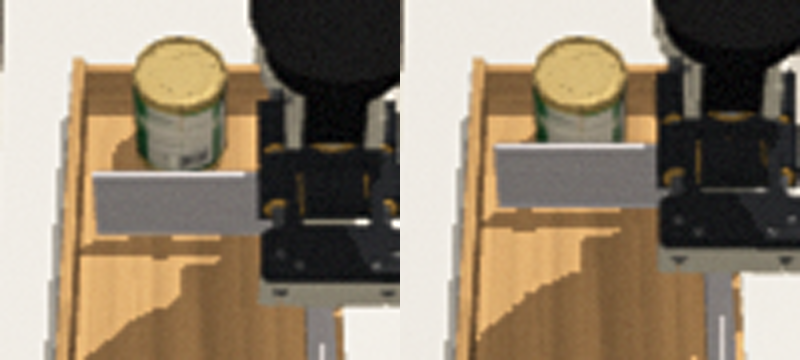

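Plate edge moved from crop row 173 to 145, about 20 mm, as far as the finger did. So the stop has moved about 90 of 97 mm and is near the draw-in; I'll keep going in 1 mm steps, reading the force each time.

```bash
f(){ egrep 'tcp|contact|gripper_f'|tr '\n' ' ';echo; }
python3 -m crank '[{"xyz":[0,-0.02,0],"delta_rot":[0,0,0],"claw":1},{"xyz":[0,-0.04,0],"delta_rot":[0,0,0],"claw":1}]'|f
python3 -m crank '[{"xyz":[0,-0.02,0],"delta_rot":[0,0,0],"claw":1},{"xyz":[0,-0.04,0],"delta_rot":[0,0,0],"claw":1}]'|f
python3 -m crank '[{"xyz":[0,-0.02,0],"delta_rot":[0,0,0],"claw":1},{"xyz":[0,-0.04,0],"delta_rot":[0,0,0],"claw":1}]'|f
```

```text
tcp_pos: [0.4857, -0.031, 0.0467] contact_force: [0.0, -0.0, 0.8] gripper_force: 0.0 
tcp_pos: [0.4855, -0.0322, 0.0466] contact_force: [-0.5, 0.2, -0.5] gripper_force: 0.0 
tcp_pos: [0.4855, -0.0334, 0.0466] contact_force: [-0.1, -0.2, 0.6] gripper_force: 0.0
```

Force stays at zero over 3.6 mm of advance: the pin has drawn the stop ahead of the finger. I'll back off, rise, and check with the wrist camera.

```bash
python3 -m crank '[{"xyz":[0,0.2,0],"delta_rot":[0,0,0],"claw":1},{"xyz":[0,0.6,0],"delta_rot":[0,0,0],"claw":1},{"xyz":[0,1,0],"delta_rot":[0,0,0],"claw":1},{"xyz":[0,1,-1],"delta_rot":[0,0,0],"claw":1},{"xyz":[0,1,-2.5],"delta_rot":[0,0,0],"claw":1},{"xyz":[0,1,-4],"delta_rot":[0,0,0],"claw":1},{"xyz":[0,1,-5],"delta_rot":[0,0,0],"claw":1},{"xyz":[0,1,-5.1],"delta_rot":[0,0,0],"claw":1},{"xyz":[0,1,-5.1],"delta_rot":[0,0,0],"claw":1},{"xyz":[0,1,-5.1],"delta_rot":[0,0,0],"claw":1}]'
python3 - <<'E'
from h import *
st();c=optics.capture("wrist"); cv2.imwrite("pics/w5.png",c["img"])
cv2.imwrite("pics/w5c.png",cv2.resize(c["img"][170:350,0:400],None,fx=2,fy=2,interpolation=2))
d=optics.capture("scene");cv2.imwrite("pics/scene5.png",d["img"])
E
```

```text
time_s: 10.68
tcp_pos: [0.4858, -0.0032, 0.1984]
eef_rot: [-180.0, -0.1, 178.1]
contact_force: [-0.5, 0.8, -0.7]
gripper_width: 0.0001
gripper_force: 0.0
10.675 [ 0.4858 -0.0032  0.1984] [-1.7996e+02 -1.1000e-01  1.7811e+02] [-0.5   0.76 -0.74] 0.00014147190565399738
```

View pics/w5c.png

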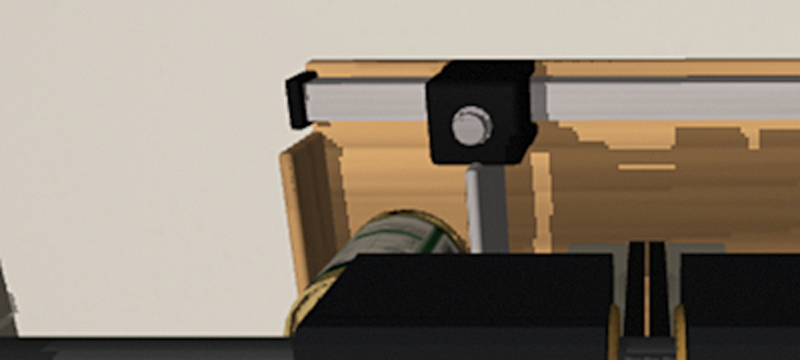

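The carriage's top face spans crop u 430–521 (v≈160), pin top at (468,124); the notch is hidden beneath it. Converting:

```bash
python3 - <<'E'
from h import *
c=optics.capture("wrist");s=r.get_state()
Rt=R.from_euler('xyz',s["eef_rot"],degrees=True).as_matrix();H=c["hand_eye"]
Rm=Rt@H[:3,:3];eye=Rt@H[:3,3]+s["tcp_pos"]
def w(u,v,z,crop=2):
    e,d=ray(c,(u+.5)/2-.5,(v+.5)/2-.5+170,Rm,eye);return (e+d*(z-e[2])/d[2]).round(4)
print("corners",w(430,163,.062),w(521,163,.062),"pin@74",w(468,124,.074),"@69.5",w(468,124,.0695))
print("rail end cap",w(308,100,.024))
# plate edge in scene5 vs scene4
for n in("scene4","scene5"):
    g=cv2.imread(f"pics/{n}.png").astype(float).mean(2)[:,294:300 if 0 else 318].mean(1); print(n,g[200:216].round(0))
E
```

```text
corners [ 0.4987 -0.0883  0.062 ] [ 0.4998 -0.0531  0.062 ] pin@74 [ 0.4805 -0.0692  0.074 ] @69.5 [ 0.4817 -0.0703  0.0695]
rail end cap [ 0.4806 -0.1484  0.024 ]
scene4 [130. 130. 131. 128. 119. 127. 218. 135. 107. 111. 112. 112. 113. 110.
 111. 111.]
scene5 [121. 122. 120. 131. 204. 142. 103. 103. 105. 104. 105. 104. 103. 104.
 104. 104.]
```

The carriage centre is at y ≈ −0.070 against −0.069 for the notch. The divider went on about 6 mm after the force vanished, so the pin has snapped in, and the arm is clear. Handing in.

```bash
python3 -c "
from plant import job
print(job.close_job())"
```

```text
the job is handed in; nothing more can be done
None
```

I pushed the stop towards the tin (tray −y side) and it appears seated in notch_right: the push force fell to zero as it snapped in, and the carriage measured within about 2 mm of the notch. The job was handed in with the arm clear, at about 11 s; no verdict came back.

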